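# Slide a loaded board under the drying hood and bolt it in

### The job

Draw back the bolt of the drying dock, push the wooden board with its stack of three steel rims in between the guides and under the hood until it is fully home against the back stop, then slide the bolt shut behind it. Keep the rims neatly stacked on their spot on the board, and leave the glue bottle, the wax tin and the wood block where they are.

Things in the scene. Friction and masses are not known exactly. Their poses are not given: they have to be found in the camera images.
- dock: Drying dock, fixed on the table, about 170 x 140 mm, no floor (the board slides on the table). Origin on the table where the middle of the board's underside comes when home; +x is the way in, from mouth to back stop, +y is left seen along it, z up. All dock x, y values below are in this frame.
- mouth (a point): Middle of the dock's mouth, on the table, at dock x = -72 mm. Two pale wood guides, 22 mm high, run back from it: straight from x = -45 to +84 mm with inner faces at y = +/-53.5 mm, flared at the mouth to about y = +/-63 mm.
- back_stop (a point): Middle of the face of the 30 mm high wooden back stop, on the table, at dock x = +70 mm: the board's leading end rests on it when home.
- hood (a point): Middle of the front edge of the grey hood's underside, at dock x = -5 mm, 70 mm above the table. The hood is a sheet-metal bridge over the guides, from x = -5 to +85 mm, y = +/-70 mm, its top at 80 mm; a fan disc on it reaches 88 mm.
- bolt (a joint): Slide bolt, m: 0 = shut, 0.085 = fully drawn back, moving along dock +y. A 12 x 12 x 100 mm steel bar, 10 to 22 mm above the table, at dock x = -89 to -77 mm (7 mm in front of a board that is home). Its tip is at y = -5 mm when shut, blocking the mouth, and at +80 mm drawn back. It starts 0 to 35 mm open, stays where left, about 2 N moves it.
- bolt_knob (a point): Centre of the bolt's upright black knob: round, 18 mm in diameter, 31 to 62 mm above the table (this point 47 mm), on a thin neck. It stands at dock x = -83 mm, y = 12 mm + joint value, and moves with the bolt. When drawn back it stands over the bolt's channel, 24 mm high, x = -98 to -68 mm, y = +72 to +117 mm.
- board: Loose wooden board 140 x 100 x 26 mm (its x, y, z), about 0.35 kg, too wide for most grippers; origin mid-underside. Its +x end goes in first; the rims stand on that half. It starts before the mouth, turned up to 0.3 rad and up to 45 mm off to the +y side. Home, it has 3.5 mm play each side and its rear (-x) end is at dock x = -70 mm.
- rim_spot (a point): Middle of the scribed round mark on the board's top, 30 mm from the board's origin along its +x, 26 mm above its underside: the rims are stacked here, their top 56 mm above the table.
- stack_rim_0: Lowest of the three loose steel rings in the stack, 66 mm outside diameter, 10 mm high, 22 g, origin at the middle of its underside.
- stack_rim_1: Middle one of the three loose steel rings in the stack, 66 mm outside diameter, 10 mm high, 22 g, origin at the middle of its underside.
- stack_rim_2: Top one of the three loose steel rings in the stack, 66 mm outside diameter, 10 mm high, 22 g, origin at the middle of its underside.
- glue_bottle: Loose bystander: glue bottle, 53 mm in diameter, 160 mm tall, standing beyond the dock; origin at its foot. To be left alone.
- wax_tin: Loose bystander: round tin, 70 mm in diameter, 52 mm tall; origin at its foot. To be left alone.
- wood_block: Loose bystander: wood block 68 x 106 x 45 mm (its x, y, z), origin in the middle of its underside. To be left alone.
- tall_stack_1: Fixed bamboo column, 88 mm in diameter, 600 mm tall, origin at its foot: an obstacle to the arm. It stands to the left of the dock; the robot starts on the far left side of the columns and must pass round them on the robot's own side, closer than 0.40 m to the base axis.
- tall_stack_3: Fixed bamboo column, 88 mm in diameter, 600 mm tall, origin at its foot: an obstacle to the arm. 
- tall_stack_4: Fixed bamboo column, 88 mm in diameter, 600 mm tall, origin at its foot: an obstacle to the arm. 
- tall_stack_6: Fixed bamboo column, 88 mm in diameter, 600 mm tall, origin at its foot: an obstacle to the arm. 
- clamp_jig: Fixed clamp jig, an obstacle to the right of the dock: base 120 x 240 mm, its end board nearest the robot is 53 mm high, the clamp behind it up to 130 mm high. That end board stands at about x = 0.635 m, y = -0.19 to -0.08 m in the world. Not part of the job.

How it is judged:
By the outcome, as a careful person would: the job done as asked, in the order asked, and still so for the second after the job is handed in, with the robot touching nothing.
It also fails if it takes over 72 s, if anything falls off the work surface, if the arm or the gripper's body presses on something with over 40 N, if the wrist force passes 120 N, or if a joint passes its speed limit or range.

### The arm

A 7-joint arm with a two-finger parallel gripper is mounted at the origin on a cart in front of the work surface, level with it; the furniture and walls round the work are solid. World frame = base frame: x ahead of the robot, y to its left, z up, the work surface at z = 0. Lengths are in m, angles in rad, forces in N, time in s.
With the tool pointing down it reaches from about 0.4 to 0.875 m from the base axis. Payload 19.3 kg.
Tool frame: the origin (TCP) lies midway between the tips of the shut fingers; the grasp point (between the pads) lies 19 mm behind it; z points along the fingers, y is the line along which they close (so a half turn about z gives the same grasp; the last joint's range is limited). The gripper opens to 85 mm and grips with 20 to 120 N. Pads are 22 mm wide; open, the fingers measure 114 mm over their backs; the gripper's body (76 mm by 85 mm) begins 54 mm behind the grasp point. The pads swing forward as they close: fully open they stand 13 mm farther back than shut.
Start: joints at [-1.258, 0.521, -0.036, 1.599, 0.021, 1.021, -0.113], TCP at [0.233, 0.58, 0.231] pointing down, gripper open.
Joint ranges: [-2.91, 2.91], [-0.3, 2.13], [-1.5, 1.42], [0.17, 2.43], [-1.26, 4.41], [0.16, 1.93], [-2.52, 2.52]. Speed limits (rad/s): [1.89, 1.89, 2.39, 2.39, 3.01, 3.01, 3.01].

### API

Orientations are given as [roll, pitch, yaw] about the fixed x, y, z axes, in that order (R = Rz(yaw) Ry(pitch) Rx(roll)).
In Python, from workcell import bot gives the robot as it stands.
- The arm moves only by the shell command python3 nudge.py 'ROWS' [FORCE]. ROWS is a JSON object whose key "ticks" holds a list of rows, 1 to 5 of them, each of 7 numbers: the finger opening in m, then dx, dy, dz in fractions of the full range, 1 being 800 mm, then a rotation vector rx, ry, rz in normalised numbers (1 is 2 pi rad); each row is the pose to reach, as a shift and turn from the pose commanded when the command began, along the tool's axes at that moment; what a row does not reach only later rows make up. A row lasts 1/8 s, in which the tool goes at most 0.0625 m and 0.188 rad, less where a joint would pass 70% of its speed; a pose out of reach is approached as far as the arm can. The fingers move at their own pace and stop on an object; FORCE is the grip in N (left out, the last holds). Time passes only in rows, so rows that do not move let the fingers close. It prints the time, the measured TCP pose, the force, the opening and the grip force at its end. Shift and turn numbers lie between -1 and 1, and a call with a number outside is refused. Input that does not fit is refused with a message, and nothing moves.
- bot.observe(): the state, without advancing time (a new reading comes with each control period).
- bot.grab_frame(name): name is "scene" or "top" or "wrist"; returns the picture (400x640x3 uint8, blue, green, red); there is no depth.
- bot.calibration(name): a dict with "vfov" (degrees; the focal length in pixels is half the picture's height over the tangent of half this angle, whatever the lens; pixels are square), "cx", "cy" (the principal point, pixels), "eye" and "attitude" of the camera in the world. Camera axes: x right, y down, z forward; pixel columns grow to the right and rows downward; lengths in m; the calibration is good to about 2 mm. A picture is of the moment at which its call begins: read the wrist's pose just before it. calibration takes no time and is no camera call; for the wrist camera it gives the pose at the moment of the call.
- bot.job_done(): hands the job in; it is judged then, once.
The state is a dict: "clock": time; "qpos": joint angles; "qd": joint speeds; "joint_efforts": joint torques, N m; "position": TCP position; "tool_rot": TCP orientation; "force": force on the tool from outside, world axes, zero at the start; "moment": the same for the moment, N m; "grip_width": finger opening in m; "finger_force": force on a finger pad.
Only numpy, scipy, OpenCV 4.12 (cv2) and the standard library are available. Lean on these libraries where they do the work, as an engineer would, in place of code of your own. Each camera call takes 0.05 s, during which the arm holds its last target. There are 200 camera calls.

## Working session

There is one attempt and no reset: what is moved stays moved. The work goes in short steps, Python scripts to look and compute and a shell command to move; the robot and the scene stay as the last step left them, time stands still between calls to the robot, and variables do not carry over. Pictures are saved under pics/ and viewed, at most 10 in all, crops included, and the job is handed in when it is done.

```bash
ls; mkdir -p pics
python3 - <<'E'
from workcell import bot
import cv2
o=bot.observe();print({k:o[k] for k in('clock','position','tool_rot','force','grip_width')})
for n in("scene","top"):
    print(n,bot.calibration(n));cv2.imwrite(f"pics/{n}0.png",bot.grab_frame(n))
E
```

```text
nudge.py
pics
workcell.py
{'clock': 0.0, 'position': array([0.2333329 , 0.57943863, 0.23071375]), 'tool_rot': array([-3.14042731e+00,  8.21523786e-05,  2.75881912e+00]), 'force': array([-0.18043394,  0.225404  ,  1.17962846]), 'grip_width': 0.08528274773811895}
scene {'vfov': 43.86219190327808, 'cx': 319.96546377332993, 'cy': 197.44012716593497, 'eye': array([ 0.44372766, -1.11351241,  0.73801789]), 'attitude': array([-2.10524376e+00,  1.05891032e-03, -1.60099961e-01])}
top {'vfov': 48.904138932243534, 'cx': 315.8142073934852, 'cy': 202.66553581523388, 'eye': array([ 0.11711675, -0.22952142,  1.13556064]), 'attitude': array([-2.65875764, -0.00350552, -1.19794997])}
```

View pics/scene0.png

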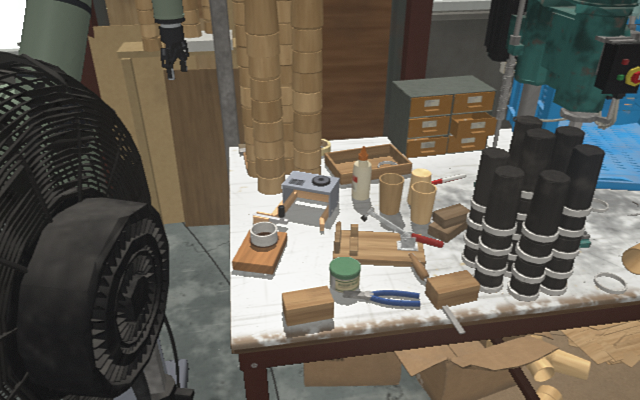

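View pics/top0.png

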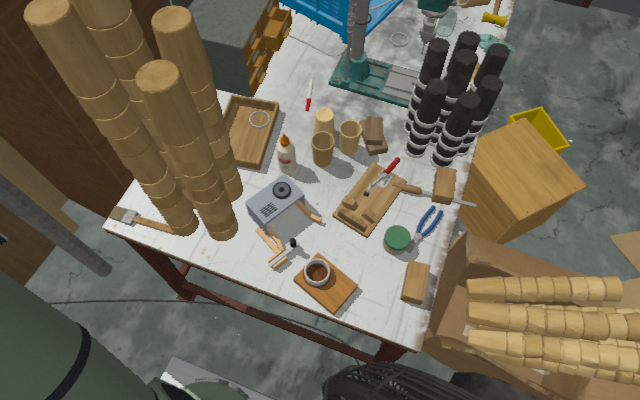

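Scene: dock at about (305,200), board with rims at (262,245), columns behind. Top: dock at (285,210), knob (293,243), board (325,285), rims (317,270), tin (397,237), block (416,283). I'll zoom in on both.

Run:
```python
import cv2
a=cv2.imread("pics/top0.png")[170:320,230:370];cv2.imwrite("pics/top0c.png",cv2.resize(a,None,fx=4,fy=4,interpolation=cv2.INTER_CUBIC))
a=cv2.imread("pics/scene0.png")[160:280,225:350];cv2.imwrite("pics/scene0c.png",cv2.resize(a,None,fx=5,fy=5,interpolation=cv2.INTER_CUBIC))
```

```text
(no output)
```

View pics/top0c.png

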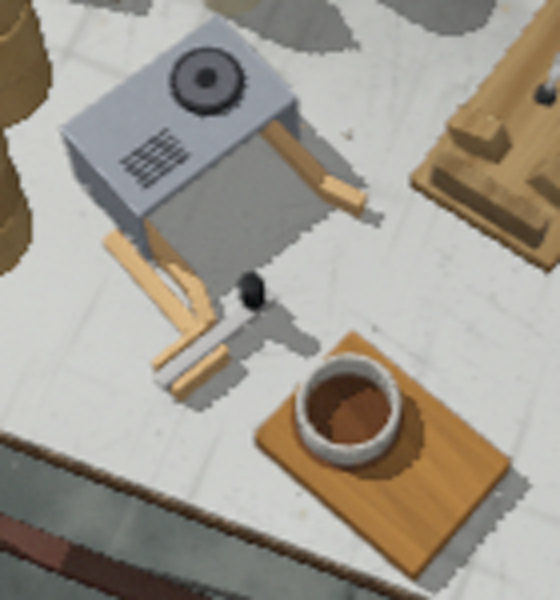

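View pics/scene0c.png

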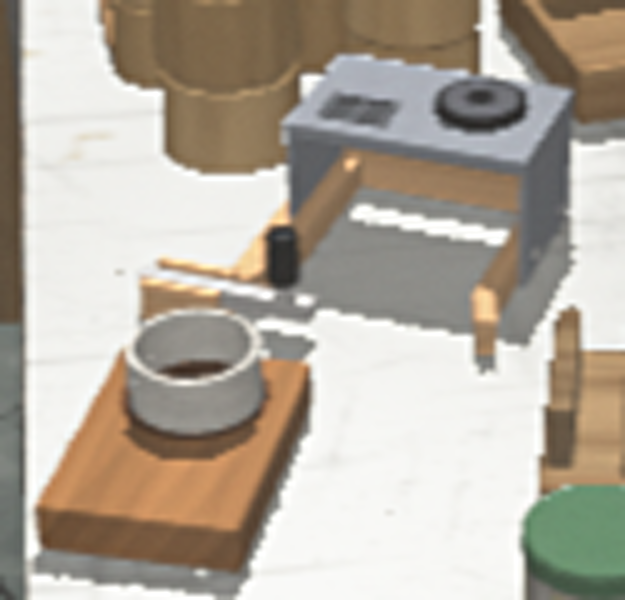

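Read-offs. Top crop: hood top corners (142,213),(298,100),(212,17),(62,130), knob (252,291), board top corners (255,437),(350,332),(512,460),(415,570). Scene crop: hood corners (288,125),(528,165),(573,92),(335,57), knob (284,257), board top corners (310,368),(247,532),(38,512).

```bash
cat > h.py <<'E'
import numpy as np
from scipy.spatial.transform import Rotation as R
from scipy.optimize import least_squares
from workcell import bot
def proj(c,P):
    f=200/np.tan(np.radians(c['vfov'])/2)
    q=R.from_euler('xyz',c['attitude']).inv().apply(np.atleast_2d(P)-c['eye'])
    return np.c_[c['cx']+f*q[:,0]/q[:,2],c['cy']+f*q[:,1]/q[:,2]]
def unproj(c,px,z):
    f=200/np.tan(np.radians(c['vfov'])/2)
    d=R.from_euler('xyz',c['attitude']).apply([(px[0]-c['cx'])/f,(px[1]-c['cy'])/f,1])
    return c['eye']+d*(z-c['eye'][2])/d[2]
def tf(p,L):
    L=np.atleast_2d(L);c,s=np.cos(p[2]),np.sin(p[2])
    return np.c_[p[0]+c*L[:,0]-s*L[:,1],p[1]+s*L[:,0]+c*L[:,1],L[:,2]]
def fit(obs,x0):
    "obs: (calib, local pts, pixels)"
    r=least_squares(lambda p:np.concatenate([(proj(c,tf(p,L))-px).ravel() for c,L,px in obs]),x0,loss='soft_l1')
    return r.x,r.fun
E
cat > m.py <<'E'
from h import *
T,S=bot.calibration('top'),bot.calibration('scene')
t=lambda a:np.array(a)/4+[229.6,169.6]
s=lambda a:np.array(a)/5+[224.6,159.6]
H=np.array([[-5,70,80],[-5,-70,80],[85,-70,80],[85,70,80]])/1e3
d,r=fit([(T,H,t([[142,213],[298,100],[212,17],[62,130]])),(S,H,s([[288,125],[528,165],[573,92],[335,57]]))],[.6,.1,.5]);print('dock',d,r.round(1))
B=np.array([[70,50,26],[70,-50,26],[-70,-50,26],[-70,50,26]])/1e3
b,r=fit([(T,B,t([[255,437],[350,332],[512,460],[415,570]])),(S,B[1:],s([[310,368],[247,532],[38,512]]))],[.5,0,.5]);print('board',b,r.round(1))
k=[unproj(T,t([252,291]),.047),unproj(S,s([284,257]),.047)];print('knob',k)
def ind(p):
    q=np.asarray(p)[:2]-d[:2];c,s_=np.cos(d[2]),np.sin(d[2]);return q@[[c,-s_],[s_,c]]
print('knob in dock',[ind(p) for p in k],'board in dock',ind(b),b[2]-d[2])
print('tin',unproj(T,[397,237],.052),'block',unproj(T,[416,281],.045),'bottle',unproj(T,[285,170],0),'mouth',tf(d,[-.072,0,0]))
for p in ([176,232],[222,234]): print('col',unproj(T,p,0))
print(proj(T,tf(d,[[-.083,.012+.0,.047],[-.083,.047,.047]])))
E
python3 m.py
```

```text
dock [0.58981692 0.04204289 1.10727445] [ 0.3  1.5  1.1 -1.3  1.4 -1.4 -0.6 -0.2 -1.8  0.  -0.4 -0.3 -0.3 -1.1
  0.2 -1. ]
board [ 0.45519379 -0.12929228  1.25073653] [-0.5 -0.2  0.2 -1.5  1.2 -1.3  1.5  0.9 -0.1 -1.7 -0.7 -0.1 -1.1 -0.4]
knob [array([ 0.51596717, -0.01111526,  0.047     ]), array([ 0.51865357, -0.01327171,  0.047     ])]
knob in dock [array([-0.08056739,  0.0422903 ]), array([-0.08129521,  0.03892321])] board in dock [-0.21344662  0.043814  ] 0.14346208013801176
tin [ 0.630413   -0.26594422  0.052     ] block [ 0.53381055 -0.34631741  0.045     ] bottle [0.74290935 0.11130809 0.        ] mouth [[ 0.55762564 -0.02235991  0.        ]]
col [0.44223444 0.31570943 0.        ]
col [0.48403733 0.1925699  0.        ]
[[301.74249402 235.97869079]
 [291.85359332 244.07772001]]
```

```bash
cat > go.py <<'E'
import sys
from h import *
# go.py x y z yaw [x y z yaw ...]: tool-axis shift/turn from the pose now
o=bot.observe();p=o['position'];Q=R.from_euler('xyz',o['tool_rot'])
print('t%.2f'%o['clock'],p.round(4),o['tool_rot'].round(3),'q',o['qpos'].round(2),'F',o['force'].round(1),'w',round(o['grip_width'],4))
a=np.array(sys.argv[1:],float).reshape(-1,4)
for w in a:
    print((Q.inv().apply(w[:3]-p)).round(4),(Q.inv()*R.from_euler('xyz',[np.pi,0,w[3]])).as_rotvec().round(3))
E
python3 - <<'E'
from h import *
T=bot.calibration('top')
for p in ([45,15],[92,-5],[175,25],[160,80]): q=unproj(T,p,.6);print(q,np.hypot(q[0],q[1]))
E
python3 go.py .139 .343 .24 2.7 .245 .265 .24 2.3 .33 .15 .24 1.9
```

```text
[0.55265452 0.45218156 0.6       ] 0.7140694495566499
[0.62789193 0.40615738 0.6       ] 0.7478048491959476
[0.61483246 0.22643664 0.6       ] 0.6552041672021378
[0.49494271 0.18521227 0.6       ] 0.5284617972132405
t0.10 [0.2333 0.5795 0.2308] [-3.141  0.     2.759] q [-1.26  0.52 -0.04  1.6   0.02  1.02 -0.11] F [ 0.5 -0.3 -0. ] w 0.0853
[-0.0008 -0.2546 -0.009 ] [-0.001  0.     0.059]
[-0.1283 -0.2874 -0.0089] [-0.001  0.     0.459]
[-0.2501 -0.3623 -0.0089] [-0.001  0.     0.859]
```

Units first: shifts go in shares of 800 mm and turns go in shares of 2 pi rad. So -0.265 m is -0.3313, -0.24 m is -0.3, 0.2 rad is 0.0318.

```bash
python3 nudge.py '{"ticks": [[0.085, 0, -0.075, 0, 0, 0, 0.0032], [0.085, 0, -0.15, 0, 0, 0, 0.0064], [0.085, 0, -0.225, 0, 0, 0, 0.0095], [0.085, 0, -0.3, 0, 0, 0, 0.0159], [0.085, -0.05, -0.3313, 0, 0, 0, 0.0318]]}'; python3 go.py .245 .265 .24 2.3 .33 .15 .24 1.9 .36 .0 .24 1.5
```

```text
clock: 0.72
position: [0.1698, 0.317, 0.2313]
tool_rot: [-3.141, -0.0, 2.56]
force: [2.4, 1.4, 1.2]
grip_width: 0.0848
finger_force: 0.0
t0.72 [0.1698 0.317  0.2313] [-3.141 -0.     2.56 ] q [-1.24  0.09 -0.    2.23 -0.    0.82 -0.25] F [2.4 1.4 1.2] w 0.0848
[-0.0914 -0.0022 -0.0087] [-0.   -0.    0.26]
[-0.2256 -0.0516 -0.0088] [-0.   -0.    0.66]
[-0.333  -0.1605 -0.0088] [-0.   -0.    1.06]
```

To row units: -0.22 m is -0.275, -0.182 m is -0.2275, 0.75 rad is 0.1194.

```bash
python3 nudge.py '{"ticks": [[0.085, -0.0625, 0, 0, 0, 0, 0.0223], [0.085, -0.115, -0.0025, 0, 0, 0, 0.0477], [0.085, -0.1725, -0.0225, 0, 0, 0, 0.0732], [0.085, -0.2275, -0.0425, 0, 0, 0, 0.0987], [0.085, -0.275, -0.0625, 0, 0, 0, 0.1194]]}'; python3 go.py .37 .07 .24 1.6 .38 .0 .2 1.3 .45 -.04 .15 1.107 .517 -.012 .06 1.107
```

```text
clock: 1.35
position: [0.3285, 0.1547, 0.2313]
tool_rot: [3.141, -0.0, 1.804]
force: [0.5, 0.4, 0.3]
grip_width: 0.0851
finger_force: 0.0
t1.35 [0.3285 0.1547 0.2313] [ 3.141 -0.     1.804] q [-0.9   0.09  0.32  2.24 -0.04  0.81 -0.32] F [0.5 0.4 0.3] w 0.0851
[-0.092   0.0209 -0.0087] [ 0.    -0.     0.204]
[-0.1624  0.0145  0.0313] [ 0.    -0.     0.504]
[-0.2175  0.0733  0.0813] [ 0.    -0.     0.697]
[-0.2057  0.145   0.1714] [ 0.    -0.     0.697]
```

To row units: -0.21 m is -0.2625, 0.04 m is 0.05, 0.45 rad is 0.0716.

```bash
python3 nudge.py '{"ticks": [[0.085, -0.0625, 0.0125, 0, 0, 0, 0.0223], [0.085, -0.125, 0.025, 0, 0, 0, 0.0446], [0.085, -0.1875, 0.025, 0.0125, 0, 0, 0.0716], [0.085, -0.2313, 0.0563, 0.05, 0, 0, 0.0955], [0.085, -0.2625, 0.1, 0.075, 0, 0, 0.1109]]}'
python3 - <<'E'
from h import *
import cv2
c=bot.calibration('wrist');print(c);cv2.imwrite('pics/w1.png',bot.grab_frame('wrist'))
E
python3 go.py .517 -.012 .08 1.107 .517 -.012 .036 1.107
```

```text
clock: 1.98
position: [0.4555, -0.0306, 0.1703]
tool_rot: [-3.141, 0.0, 1.106]
force: [1.0, 1.5, 0.7]
grip_width: 0.0848
finger_force: 0.0
{'vfov': 60.90812163150557, 'cx': 314.11071362691825, 'cy': 197.06663752836147, 'eye': array([0.48431736, 0.02797165, 0.31331351]), 'attitude': array([ 2.87651886e+00,  1.32462364e-03, -4.64834897e-01])}
t2.02 [ 0.4592 -0.0318  0.1682] [3.141e+00 2.000e-03 1.102e+00] q [-0.48  0.41  0.54  2.1  -0.31  0.71 -0.21] F [-2.8  1.  -4.3] w 0.0851
[0.044  0.0425 0.0881] [ 0.001  0.002 -0.005]
[0.0441 0.0425 0.1321] [ 0.001  0.002 -0.005]
```

View pics/w1.png

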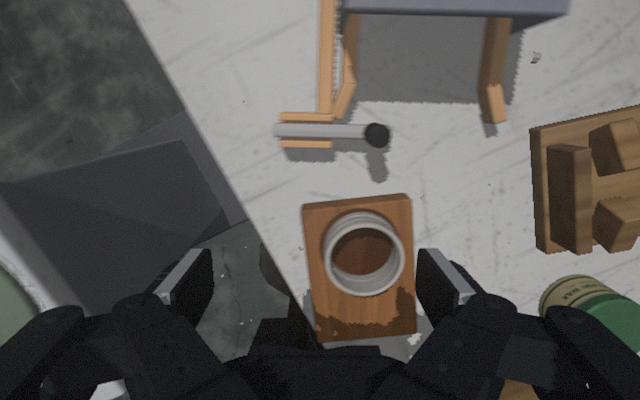

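Wrist view: knob top at about (376,133), bolt bar at (275–370,131), mouth guides ending at (347,110) and (497,118), board corners near (303,206),(410,196),(416,332),(319,340). I'll zoom in to read these more closely.

Run:
```python
from h import *
import cv2
c=bot.calibration('wrist');print(c['eye'],c['attitude'])
a=bot.grab_frame('wrist');cv2.imwrite('pics/w2.png',a);c=bot.calibration('wrist');print(c['eye'],c['attitude'])
cv2.imwrite("pics/w2c.png",cv2.resize(a[0:200,270:520],None,fx=3,fy=3,interpolation=cv2.INTER_CUBIC))
```

```text
[0.48834657 0.02702934 0.31098596] [ 2.87431251e+00  2.28815422e-04 -4.68933470e-01]
[0.48592807 0.0280196  0.31190124] [ 2.87358565e+00  1.61220354e-03 -4.64199286e-01]
```

View pics/w2c.png

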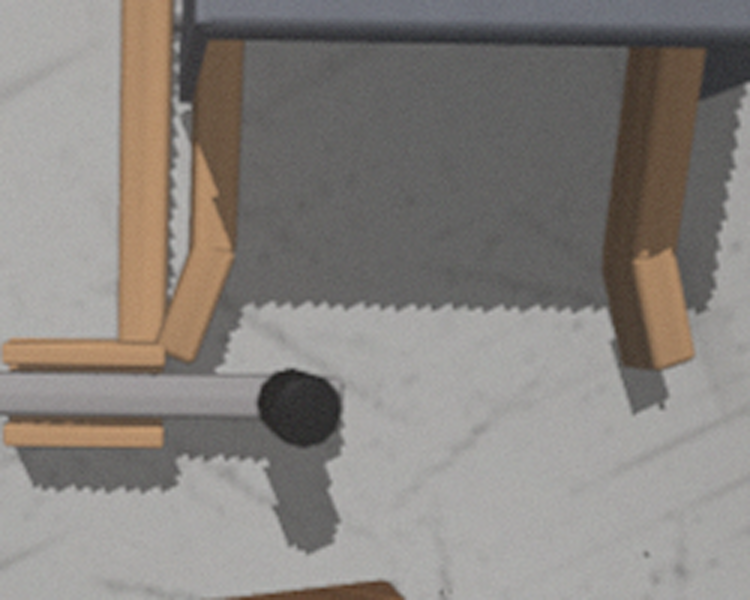

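```bash
cat > m2.py <<'E'
from h import *
W=dict(bot.calibration('wrist'))
W['eye']=np.array([0.48834657,0.02702934,0.31098596]);W['attitude']=np.array([2.87431251,2.28815422e-04,-4.68933470e-01])
w=lambda a:np.array(a)/3+[269.67,-.33]
P=np.array([[-45,53.5,22],[-45,-53.5,22],[-45,-53.5,0],[-68,72,24],[-98,72,24],[-5,70,70]])/1e3
px=w([[236,250],[637,258],[603,270],[164,345],[162,446],[190,40]])
d,r=fit([(W,P,px)],[.59,.042,1.107]);print('dock',d,r.round(1))
k=unproj(W,w([304,410]),.062);print('knob',k)
q=k[:2]-d[:2];c,s_=np.cos(d[2]),np.sin(d[2]);print(q@[[c,-s_],[s_,c]])
print('knob on axis at', tf(d,[[-.083,.04,0],[-.083,.0975,0]]))
E
python3 m2.py; python3 go.py
```

```text
dock [0.58874292 0.04308656 1.08066813] [ 0.4  0.6 -1.1  0.9 -1.7 -1.9  0.7 -2.2  0.3  0.8  0.3 -0.1]
knob [ 0.51479222 -0.01172676  0.062     ]
[-0.08317177  0.0394419 ]
knob on axis at [[ 0.51438068 -0.0113125   0.        ]
 [ 0.46365001  0.015755    0.        ]]
t2.08 [ 0.4569 -0.0309  0.1691] [-3.141e+00  3.000e-03  1.107e+00] q [-0.49  0.4   0.54  2.11 -0.31  0.71 -0.21] F [-0.1  0.4  1.2] w 0.0851
```

```bash
python3 go.py .515 -.012 .1 1.09 .515 -.012 .034 1.09
```

```text
t2.08 [ 0.4569 -0.0309  0.1691] [-3.141e+00  3.000e-03  1.107e+00] q [-0.49  0.4   0.54  2.11 -0.31  0.71 -0.21] F [-0.1  0.4  1.2] w 0.0851
[0.0432 0.0435 0.0689] [-0.001  0.003  0.017]
[0.0434 0.0436 0.1349] [-0.001  0.003  0.017]
```

To row units: 0.135 m is 0.1688, 0.115 m is 0.1438, 0.017 rad is 0.0027.

```bash
python3 nudge.py '{"ticks": [[0.085, 0.0375, 0.0375, 0.05, 0, 0, 0.0016], [0.085, 0.0538, 0.0538, 0.0938, 0, 0, 0.0027], [0.085, 0.0538, 0.0538, 0.1438, 0, 0, 0.0027], [0.06, 0.0538, 0.0538, 0.1688, 0, 0, 0.0027], [0.04, 0.0538, 0.0538, 0.1688, 0, 0, 0.0027]]}' 30; python3 nudge.py '{"ticks": [[0.01, 0, 0, 0, 0, 0, 0], [0.01, 0, 0, 0, 0, 0, 0], [0.01, 0, 0, 0, 0, 0, 0]]}' 30;python3 go.py .464 .0145 .034 1.09
```

```text
clock: 2.7
position: [0.5116, -0.0095, 0.0355]
tool_rot: [-3.14, 0.001, 1.095]
force: [0.2, 0.3, 0.2]
grip_width: 0.0516
finger_force: 0.0
clock: 3.08
position: [0.5133, -0.0095, 0.0376]
tool_rot: [3.14, -0.001, 1.095]
force: [-0.6, -0.5, 8.2]
grip_width: 0.0167
finger_force: 29.1
t3.08 [ 0.5133 -0.0095  0.0376] [ 3.140e+00 -1.000e-03  1.095e+00] q [-0.36  0.69  0.36  2.04 -0.5   0.49 -0.11] F [-0.6 -0.5  8.2] w 0.0167
[-0.0013 -0.0548  0.0035] [ 0.002 -0.001  0.005]
```

To row units: -0.058 m is -0.0725, -0.056 m is -0.07.

```bash
python3 nudge.py '{"ticks": [[0.01, 0, -0.0188, 0, 0, 0, 0], [0.01, 0, -0.0375, 0, 0, 0, 0], [0.01, 0, -0.0563, 0, 0, 0, 0], [0.01, 0, -0.07, 0, 0, 0, 0], [0.01, 0, -0.0725, 0, 0, 0, 0]]}' 30;python3 go.py .464 .0145 .034 1.09
```

```text
clock: 3.7
position: [0.465, 0.016, 0.0378]
tool_rot: [3.132, -0.003, 1.094]
force: [25.6, -13.9, -13.2]
grip_width: 0.0166
finger_force: 30.7
t3.70 [0.465  0.016  0.0378] [ 3.132e+00 -3.000e-03  1.094e+00] q [-0.42  0.64  0.34  2.17 -0.53  0.4  -0.13] F [ 25.6 -13.9 -13.2] w 0.0166
[-0.0018 -0.0002  0.0038] [ 0.01  -0.003  0.004]
```

To row units: -0.09 m is -0.1125, -0.03 m is -0.0375.

```bash
python3 nudge.py '{"ticks": [[0.01, 0, 0.0038, 0, 0, 0, 0], [0.06, 0, 0.0038, 0, 0, 0, 0], [0.06, 0, 0.0038, 0, 0, 0, 0], [0.06, 0, 0.0038, -0.0375, 0, 0, 0], [0.06, 0, 0.0038, -0.1125, 0, 0, 0]]}' 30;python3 nudge.py '{"ticks": [[0.085, -0.0625, 0, -0.05, 0, 0, 0], [0.085, -0.0625, 0, -0.05, 0, 0, 0]]}';python3 - <<'E'
from h import *
import cv2
c=bot.calibration('wrist');print(c['eye'],c['attitude'])
a=bot.grab_frame('wrist');cv2.imwrite('pics/w3.png',a);c=bot.calibration('wrist');print(c['eye'],c['attitude'])
E
python3 go.py
```

```text
clock: 4.32
position: [0.4623, 0.0155, 0.1262]
tool_rot: [-3.139, 0.003, 1.095]
force: [0.9, 1.3, 0.9]
grip_width: 0.0601
finger_force: 0.0
clock: 4.58
position: [0.4403, -0.0306, 0.1686]
tool_rot: [3.139, -0.003, 1.092]
force: [1.0, 1.2, -0.5]
grip_width: 0.0851
finger_force: 0.0
[0.4695093  0.02731953 0.3118031 ] [ 2.87941480e+00 -1.38015071e-03 -4.79450096e-01]
[0.4698832  0.02866596 0.31064568] [ 2.87886918e+00 -2.97402510e-04 -4.77993152e-01]
t4.62 [ 0.4406 -0.0293  0.1675] [ 3.140e+00 -2.000e-03  1.093e+00] q [-0.52  0.38  0.58  2.15 -0.33  0.69 -0.2 ] F [ 0.  -0.3 -0.3] w 0.0851
```

View pics/w3.png

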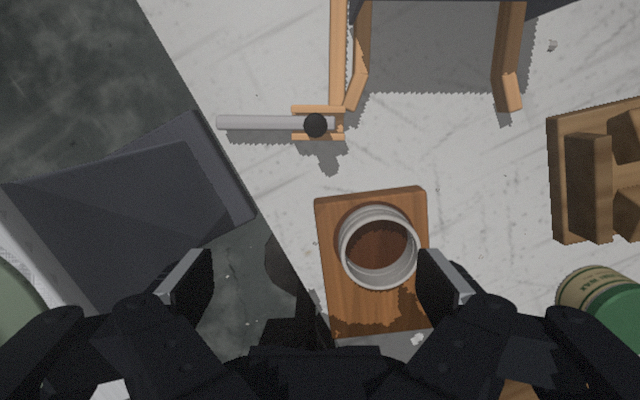

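Bolt fully drawn (knob (315,125), tip (345,123)). Board top corners ≈ (316,203),(426,193),(432,327),(331,337).

```bash
python3 - <<'E'
from h import *
W=dict(bot.calibration('wrist'))
W['eye']=np.array([.4695,.0273,.3118]);W['attitude']=np.array([2.8794,-.0014,-.4794])
B=np.array([[70,50,26],[70,-50,26],[-70,-50,26],[-70,50,26]])/1e3
b,r=fit([(W,B,np.array([[316,203],[426,193],[432,327],[331,337.]]))],[.455,-.13,1.25]);print('board',b,r.round(1))
d=np.array([.589,.0436,1.087])
def ind(p):
    q=np.asarray(p)[:2]-d[:2];c,s=np.cos(d[2]),np.sin(d[2]);return (q@[[c,-s],[s,c]]).round(4)
k=np.array([315,125.]);print('knob',ind(unproj(W,k,.062)))
print('rim',ind(unproj(W,[379,240],.056)),'spot',ind(tf(b,[.03,0,.026])[0]))
print('board in dock',ind(b),b[2]-d[2],'rear mid',tf(b,[-.07,0,0]),'dirs',tf(b,[-.1,0,0]))
E
python3 go.py
```

```text
board [ 0.45365206 -0.12840003  1.20828105] [-2.4 -0.3  2.3 -3.3  0.7  1.7 -0.7  2.1]
knob [-0.0834  0.0972]
rim [-0.1743  0.0451] spot [-0.1854  0.0434]
board in dock [-0.2152  0.0398] 0.12128105017017887 rear mid [[ 0.42882816 -0.19385058  0.        ]] dirs [[ 0.41818935 -0.22190081  0.        ]]
t4.62 [ 0.4406 -0.0293  0.1675] [ 3.140e+00 -2.000e-03  1.093e+00] q [-0.52  0.38  0.58  2.15 -0.33  0.69 -0.2 ] F [ 0.  -0.3 -0.3] w 0.0851
```

```bash
cat > dk.py <<'E'
import sys
from h import *
# dk.py x y z yaw(rel dock) ... : targets in dock frame -> tool-axis shift
d=np.array([.589,.0436,1.087])
o=bot.observe();p=o['position'];Q=R.from_euler('xyz',o['tool_rot'])
c,s=np.cos(d[2]),np.sin(d[2])
print('t%.2f'%o['clock'],'dock pos',((p[:2]-d[:2])@[[c,-s],[s,c]]).round(4),p[2].round(4),'yaw',(o['tool_rot'][2]-d[2]).round(3),'tilt',o['tool_rot'][:2].round(3),'q',o['qpos'].round(2),'F',(R.from_euler('z',-d[2]).apply(o['force'])).round(1),'w',round(o['grip_width'],4))
for w in np.array(sys.argv[1:],float).reshape(-1,4):
    P=tf(d,w[:3])[0]
    print(P.round(3),np.hypot(*P[:2]).round(3),Q.inv().apply(P-p).round(4),(Q.inv()*R.from_euler('xyz',[np.pi,0,w[3]+d[2]])).as_rotvec().round(3))
E
python3 dk.py -.215 .13 .12 -1.571 -.205 .13 .0 -1.571
```

```text
t4.62 dock pos [-0.1336  0.0975] 0.1675 yaw 0.006 tilt [ 3.14e+00 -2.00e-03] q [-0.52  0.38  0.58  2.15 -0.33  0.69 -0.2 ] F [-0.3 -0.2 -0.3] w 0.0851
[ 0.374 -0.086  0.12 ] 0.384 [-0.0813 -0.0331  0.0473] [-1.000e-03 -3.000e-03  1.577e+00]
[ 0.379 -0.077  0.   ] 0.386 [-0.0715 -0.0332  0.1673] [-1.000e-03 -3.000e-03  1.577e+00]
```

To row units: -0.08 m is -0.1, -0.06 m is -0.075, 0.9 rad is 0.1432.

```bash
python3 nudge.py '{"ticks": [[0.085, -0.025, -0.0125, 0, 0, 0, 0.0286], [0.085, -0.05, -0.025, 0, 0, 0, 0.0573], [0.085, -0.075, -0.0413, 0, 0, 0, 0.0859], [0.085, -0.1, -0.0413, 0, 0, 0, 0.1146], [0.085, -0.1, -0.0413, 0, 0, 0, 0.1432]]}' >/dev/null;  python3 nudge.py '{"ticks": [[0.085, 0, 0, 0, 0, 0, 0.0286], [0.085, 0, 0, 0, 0, 0, 0.0573], [0.085, 0, 0, 0, 0, 0, 0.0859], [0.085, 0, 0, 0, 0, 0, 0.1077]]}' >/dev/null; python3 dk.py -.215 .13 .08 -1.571 -.205 .13 .0 -1.571
```

```text
t5.75 dock pos [-0.2128  0.1302] 0.1657 yaw -1.573 tilt [3.14e+00 1.00e-03] q [-0.74  0.46  1.06  2.29 -0.62  0.72 -1.29] F [ 0.5  0.2 -0.3] w 0.0848
[ 0.374 -0.086  0.08 ] 0.384 [0.0003 0.0021 0.0857] [ 0.001  0.001 -0.002]
[ 0.379 -0.077  0.   ] 0.386 [ 0.0003 -0.008   0.1657] [ 0.001  0.001 -0.002]
```

To row units: 0.11 m is 0.1375, 0.085 m is 0.1063.

```bash
python3 nudge.py '{"ticks": [[0.085, 0, 0, 0.05, 0, 0, 0], [0.085, 0, 0, 0.1063, 0, 0, 0], [0.085, 0, 0, 0.1375, 0, 0, 0]]}' >/dev/null; python3 dk.py -.205 .13 .0 -1.571
```

```text
t6.12 dock pos [-0.2134  0.1312] 0.0539 yaw -1.569 tilt [3.14e+00 3.00e-03] q [-0.42  0.63  0.64  2.36 -0.97  0.44 -1.  ] F [ 0.1 -1.5  0.5] w 0.0852
[ 0.379 -0.077  0.   ] 0.386 [ 0.0013 -0.0085  0.0539] [0.002 0.003 0.002]
```

To row units: 0.053 m is 0.0663, 0.05 m is 0.0625.

```bash
python3 nudge.py '{"ticks": [[0.085, 0, -0.005, 0.0313, 0, 0, 0], [0.085, 0, -0.01, 0.0625, 0, 0, 0], [0.085, 0, -0.01, 0.0663, 0, 0, 0]]}' >/dev/null; python3 dk.py -.205 .095 .0 -1.571  -.205 .061 .0 -1.571
```

```text
t6.50 dock pos [-0.2054  0.131 ] 0.0019 yaw -1.569 tilt [3.141e+00 3.000e-03] q [-0.27  0.71  0.42  2.36 -1.15  0.29 -0.86] F [-0.4 -0.4  0.3] w 0.0851
[ 0.41  -0.094  0.   ] 0.42 [ 0.036  -0.0004  0.0018] [0.001 0.003 0.002]
[ 0.44  -0.109  0.   ] 0.453 [ 0.07   -0.0003  0.0017] [0.001 0.003 0.002]
```

To row units: 0.038 m is 0.0475, 0.01 m is 0.0125.

```bash
python3 nudge.py '{"ticks": [[0.085, 0.0125, 0, 0.0013, 0, 0, 0], [0.085, 0.0225, 0, 0.0013, 0, 0, 0], [0.085, 0.03, 0, 0.0013, 0, 0, 0], [0.085, 0.0388, 0, 0.0013, 0, 0, 0], [0.085, 0.0475, 0, 0.0013, 0, 0, 0]]}' >/dev/null; python3 dk.py; python3 nudge.py '{"ticks": [[0.085, 0.0088, 0, 0, 0, 0, 0], [0.085, 0.0175, 0, 0, 0, 0, 0], [0.085, 0.0263, 0, 0, 0, 0, 0], [0.085, 0.035, 0, 0, 0, 0, 0], [0.085, 0.0375, 0, 0, 0, 0, 0]]}' >/dev/null; python3 dk.py
python3 - <<'E'
from h import *
import cv2
c=bot.calibration('wrist');print(c['eye'],c['attitude'])
a=bot.grab_frame('wrist');b=bot.grab_frame('scene')[160:300,225:365];cv2.imwrite('pics/w4.png',np.hstack([cv2.resize(a,None,fx=.8,fy=.8),cv2.resize(b,(320,320))])[:,:800])
E
```

```text
t7.12 dock pos [-0.205   0.0916] 0.0024 yaw -1.569 tilt [-3.141  0.   ] q [-0.29  0.75  0.5   2.27 -1.08  0.38 -0.91] F [1.4 2.5 0.6] w 0.0851
t7.75 dock pos [-0.2053  0.0613] 0.0023 yaw -1.569 tilt [ 3.141 -0.   ] q [-0.29  0.78  0.55  2.2  -1.03  0.44 -0.94] F [0.3 4.1 2.7] w 0.0848
[ 0.49687831 -0.14038189  0.14530733] [ 2.87721698e+00 -1.24718146e-03 -2.05357692e+00]
```

View pics/w4.png

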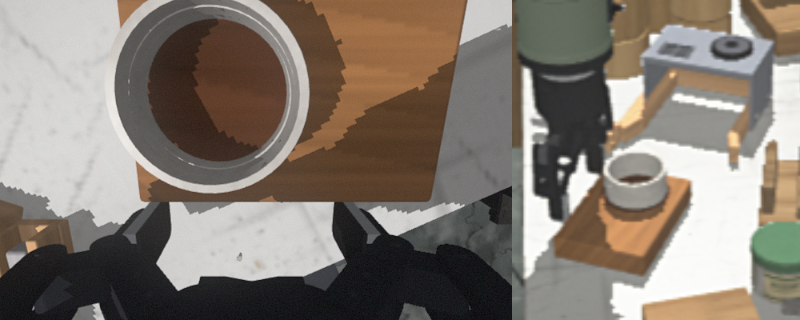

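Left board edge runs along the fingers from about (140,200) to (431,202) in the 0.8-scale view, rims still stacked on their spot.

```bash
python3 - <<'E'
from h import *
W=dict(bot.calibration('wrist'))
d=np.array([.589,.0436,1.087])
def ind(p):
    q=np.asarray(p)[:2]-d[:2];c,s=np.cos(d[2]),np.sin(d[2]);return (q@[[c,-s],[s,c]]).round(4)
for p,z in (([140,200],.026),([431,202],.026),([207,95],.056)): print(ind(unproj(W,np.array(p)/.8,z)))
E
python3 dk.py
```

```text
[-0.1532  0.0492]
[-0.2914  0.0502]
[-0.1917 -0.0005]
t7.85 dock pos [-0.2053  0.0614] 0.0023 yaw -1.569 tilt [ 3.141e+00 -1.000e-03] q [-0.29  0.78  0.55  2.2  -1.03  0.44 -0.94] F [-0.4  1.   0.5] w 0.085
```

To row units: -0.12 m is -0.15, 0.06 m is 0.075, -0.46 rad is -0.0732.

```bash
python3 nudge.py '{"ticks": [[0.085, -0.0188, 0, 0, 0, 0, 0], [0.07, -0.025, 0, -0.0625, 0, 0, 0], [0.06, -0.025, 0, -0.1375, 0, 0, -0.0159], [0.06, -0.025, 0.0375, -0.15, 0, 0, -0.0446], [0.06, -0.025, 0.075, -0.15, 0, 0, -0.0732]]}' >/dev/null
python3 - <<'E'
from h import *
T=bot.calibration('top')
d=np.array([.589,.0436,1.087])
def ind(p):
    q=np.asarray(p)[:2]-d[:2];c,s=np.cos(d[2]),np.sin(d[2]);return (q@[[c,-s],[s,c]]).round(3)
for p in ([410,262],[431,268],[424,303],[403,298]): print(ind(unproj(T,p,.045)))
E
python3 dk.py -.318 0 .12 0 -.318 0 .003 0
```

```text
[-0.325 -0.158]
[-0.372 -0.188]
[-0.423 -0.106]
[-0.38  -0.075]
t8.47 dock pos [-0.2646  0.0823] 0.123 yaw -1.1 tilt [-3.141e+00 -2.000e-03] q [-0.34  0.51  0.75  2.24 -0.62  0.61 -0.71] F [-0.7  0.4 -1.1] w 0.0601
[ 0.441 -0.238  0.12 ] 0.501 [0.0491 0.0849 0.0031] [ 1.0e-03 -2.0e-03 -1.1e+00]
[ 0.441 -0.238  0.003] 0.501 [0.0489 0.0849 0.1201] [ 1.0e-03 -2.0e-03 -1.1e+00]
```

To row units: 0.085 m is 0.1063, 0.075 m is 0.0938, -0.9 rad is -0.1432.

```bash
python3 nudge.py '{"ticks": [[0.06, 0.0125, 0.025, 0, 0, 0, -0.0286], [0.06, 0.025, 0.05, 0, 0, 0, -0.0573], [0.06, 0.0375, 0.075, 0, 0, 0, -0.0859], [0.06, 0.05, 0.0938, 0, 0, 0, -0.1146], [0.06, 0.0613, 0.1063, 0, 0, 0, -0.1432]]}' >/dev/null; python3 nudge.py '{"ticks": [[0.06, 0, 0, 0, 0, 0, -0.0159], [0.06, 0, 0, 0, 0, 0, -0.0318]]}'>/dev/null; python3 dk.py -.318 0 .003 0
```

```text
t9.35 dock pos [-0.3191  0.0008] 0.1221 yaw -0.006 tilt [ 3.141e+00 -1.000e-03] q [ 0.07  0.53  0.41  2.04 -0.34  0.65  0.22] F [ 0.4 -0.6 -0.4] w 0.0601
[ 0.441 -0.238  0.003] 0.501 [0.001  0.0008 0.1191] [ 0.    -0.001 -0.006]
```

To row units: 0.119 m is 0.1488, 0.1 m is 0.125, -0.006 rad is -0.001.

```bash
python3 nudge.py '{"ticks": [[0.06, 0.0013, 0.0013, 0.0625, 0, 0, -0.001], [0.06, 0.0013, 0.0013, 0.125, 0, 0, -0.001], [0.06, 0.0013, 0.0013, 0.1488, 0, 0, -0.001], [0.06, 0.01, 0.0013, 0.1488, 0, 0, -0.001], [0.06, 0.02, 0.0013, 0.1488, 0, 0, -0.001]]}' >/dev/null; python3 dk.py -.318 0 .003 0; python3 nudge.py '{"ticks": [[0.06, 0.0125, 0, 0, 0, 0, 0], [0.06, 0.025, 0, 0, 0, 0, 0], [0.06, 0.0388, 0, 0, 0, 0, 0], [0.06, 0.0525, 0, 0, 0, 0, 0], [0.06, 0.0663, 0, 0, 0, 0, 0]]}' >/dev/null;python3 dk.py -.17 0 .003 0
```

```text
t9.97 dock pos [-0.3027 -0.0012] 0.0042 yaw -0.003 tilt [ 3.141 -0.   ] q [ 0.15  0.73  0.26  2.07 -0.47  0.39  0.3 ] F [-0.1 -0.4  0.1] w 0.0598
[ 0.441 -0.238  0.003] 0.501 [-0.0153 -0.0011  0.0012] [ 0.001 -0.    -0.003]
t10.60 dock pos [-0.2498 -0.0012] 0.0033 yaw -0.003 tilt [-3.142  0.   ] q [ 0.04  0.74  0.28  2.06 -0.49  0.4   0.21] F [-3.6  0.   2.7] w 0.0602
[ 0.51  -0.107  0.003] 0.521 [ 0.0798 -0.0015  0.0003] [-0.     0.    -0.003]
```

To row units: 0.052 m is 0.065, 0.044 m is 0.055.

```bash
python3 nudge.py '{"ticks": [[0.06, 0.0138, -0.0013, 0, 0, 0, 0], [0.06, 0.0275, -0.0013, 0, 0, 0, 0], [0.06, 0.0413, -0.0013, 0, 0, 0, 0], [0.06, 0.055, -0.0013, 0, 0, 0, 0], [0.06, 0.065, -0.0013, 0, 0, 0, 0]]}' >/dev/null; python3 dk.py; python3 nudge.py '{"ticks": [[0.06, 0.01, 0, 0, 0, 0, 0], [0.06, 0.02, 0, 0, 0, 0, 0], [0.06, 0.03, 0, 0, 0, 0, 0], [0.06, 0.04, 0, 0, 0, 0, 0], [0.06, 0.05, 0, 0, 0, 0, 0]]}' >/dev/null;python3 dk.py -.0817 0 .003 0
```

```text
t11.22 dock pos [-0.1977 -0.0003] 0.0033 yaw -0.003 tilt [-3.142 -0.   ] q [-0.07  0.75  0.3   2.04 -0.51  0.42  0.13] F [-4.1 -0.4  1.8] w 0.06
t11.85 dock pos [-0.1579 -0.0005] 0.0033 yaw -0.003 tilt [-3.142 -0.   ] q [-0.15  0.76  0.31  2.01 -0.52  0.44  0.06] F [-3.3 -0.7  0.9] w 0.0601
[ 0.551 -0.029  0.003] 0.552 [ 0.0762 -0.0007  0.0003] [-0.    -0.    -0.003]
```

Forces are small, so the board is entering cleanly. I'll keep going.

Units first: shifts go in shares of 800 mm and turns go in shares of 2 pi rad. So 0.049 m is 0.0613, 0.039 m is 0.0488.

```bash
python3 nudge.py '{"ticks": [[0.06, 0.0113, 0, 0, 0, 0, 0], [0.06, 0.0238, 0, 0, 0, 0, 0], [0.06, 0.0363, 0, 0, 0, 0, 0], [0.06, 0.0488, 0, 0, 0, 0, 0], [0.06, 0.0613, 0, 0, 0, 0, 0]]}' >/dev/null; python3 dk.py; python3 nudge.py '{"ticks": [[0.06, 0.0088, 0, 0, 0, 0, 0], [0.06, 0.0175, 0, 0, 0, 0, 0], [0.06, 0.0238, 0, 0, 0, 0, 0], [0.06, 0.0288, 0, 0, 0, 0, 0], [0.06, 0.0313, 0, 0, 0, 0, 0]]}' >/dev/null;python3 dk.py -.0817 0 .003 0
```

```text
t12.47 dock pos [-0.1088 -0.0006] 0.0033 yaw -0.003 tilt [-3.141  0.   ] q [-0.25  0.78  0.33  1.97 -0.53  0.48 -0.02] F [-2.  -0.4  0.5] w 0.0599
t13.10 dock pos [-0.0844 -0.0007] 0.0033 yaw -0.003 tilt [-3.142  0.   ] q [-0.29  0.79  0.34  1.94 -0.53  0.5  -0.06] F [-2.4 -0.4  0.3] w 0.06
[ 0.551 -0.029  0.003] 0.552 [ 0.0027 -0.0008  0.0003] [-0.     0.    -0.003]
```

To row units: 0.006 m is 0.0075, 0.004 m is 0.005.

```bash
python3 nudge.py '{"ticks": [[0.06, 0.0025, 0, 0, 0, 0, 0], [0.06, 0.005, 0, 0, 0, 0, 0], [0.06, 0.0075, 0, 0, 0, 0, 0]]}' >/dev/null; python3 dk.py
```

```text
t13.47 dock pos [-0.0808 -0.0009] 0.0033 yaw -0.005 tilt [-3.141e+00  3.000e-03] q [-0.3   0.79  0.35  1.94 -0.53  0.5  -0.07] F [-21.9  -0.2   6.4] w 0.0601
```

To row units: -0.15 m is -0.1875, -0.1 m is -0.125.

```bash
python3 nudge.py '{"ticks": [[0.06, -0.0125, 0, 0, 0, 0, 0], [0.06, -0.0375, 0, 0, 0, 0, 0], [0.06, -0.05, 0, -0.0625, 0, 0, 0], [0.07, -0.05, 0, -0.125, 0, 0, 0], [0.085, -0.0625, -0.05, -0.1875, 0, 0, 0]]}' >/dev/null; python3 nudge.py '{"ticks": [[0.085, 0, -0.0625, 0, 0, 0, 0], [0.085, 0, -0.0625, 0, 0, 0, 0]]}' >/dev/null
python3 - <<'E'
from h import *
import cv2
c=bot.calibration('wrist');print(c['eye'],c['attitude'])
a=bot.grab_frame('wrist');b=bot.grab_frame('scene')[160:280,240:350];cv2.imwrite('pics/w5.png',np.hstack([a[:,170:],cv2.resize(b,(330,400))]))
E
python3 dk.py -.083 .097 .1 0 -.083 .097 .036 0
```

```text
[0.47917159 0.0297207  0.29506814] [ 2.87831454e+00  2.48551231e-03 -4.86544676e-01]
t14.45 dock pos [-0.128   0.0877] 0.1518 yaw -0.003 tilt [ 3.141e+00 -1.000e-03] q [-0.49  0.43  0.55  2.14 -0.36  0.67 -0.19] F [ 0.5 -1.1 -0. ] w 0.0848
[0.465 0.015 0.1  ] 0.465 [ 0.045  -0.0095  0.0519] [ 0.001 -0.001 -0.003]
[0.465 0.015 0.036] 0.465 [ 0.0449 -0.0095  0.1159] [ 0.001 -0.001 -0.003]
```

View pics/w5.png

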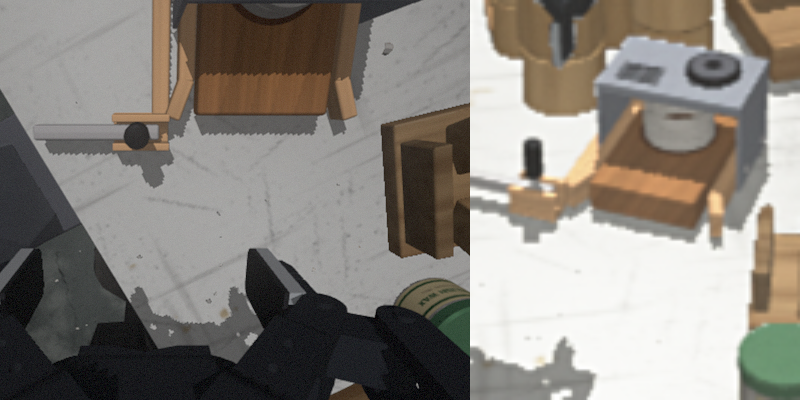

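The board is home between the guides with rims stacked under the hood, rear edge at row 115, ahead of the bolt line (rows 124–138). Knob at (137,135). Next I grip the knob again.

To row units: 0.115 m is 0.1438, 0.085 m is 0.1063, -0.003 rad is -0.0005.

```bash
python3 nudge.py '{"ticks": [[0.085, 0.0375, -0.0075, 0, 0, 0, -0.0005], [0.085, 0.055, -0.0113, 0.05, 0, 0, -0.0005], [0.085, 0.055, -0.0113, 0.1063, 0, 0, -0.0005], [0.06, 0.055, -0.0113, 0.1438, 0, 0, -0.0005], [0.03, 0.055, -0.0113, 0.1438, 0, 0, -0.0005]]}' 30 >/dev/null; python3 nudge.py '{"ticks": [[0.01, 0, 0, 0, 0, 0, 0], [0.01, 0, 0, 0, 0, 0, 0], [0.01, 0, 0, 0, 0, 0, 0]]}' 30;python3 dk.py -.083 .012 .036 0
```

```text
clock: 15.45
position: [0.4651, 0.0143, 0.0376]
tool_rot: [3.14, -0.001, 1.087]
force: [-0.2, -2.3, 7.7]
grip_width: 0.0169
finger_force: 29.4
t15.45 dock pos [-0.0836  0.096 ] 0.0376 yaw -0.0 tilt [ 3.14e+00 -1.00e-03] q [-0.42  0.65  0.35  2.16 -0.54  0.41 -0.12] F [-2.1 -0.8  7.7] w 0.0169
[ 0.54  -0.024  0.036] 0.54 [0.0006 0.084  0.0018] [ 0.002 -0.001 -0.   ]
```

To row units: 0.074 m is 0.0925, 0.06 m is 0.075.

```bash
python3 nudge.py '{"ticks": [[0.01, 0, 0.0188, 0, 0, 0, 0], [0.01, 0, 0.0375, 0, 0, 0, 0], [0.01, 0, 0.0563, 0, 0, 0, 0], [0.01, 0, 0.075, 0, 0, 0, 0], [0.01, 0, 0.0925, 0, 0, 0, 0]]}' 30 >/dev/null;python3 dk.py; python3 nudge.py '{"ticks": [[0.01, 0, 0.0063, 0, 0, 0, 0], [0.01, 0, 0.0113, 0, 0, 0, 0], [0.01, 0, 0.0138, 0, 0, 0, 0], [0.01, 0, 0.015, 0, 0, 0, 0]]}' 30 >/dev/null;python3 dk.py
```

```text
t16.07 dock pos [-0.0836  0.022 ] 0.0377 yaw -0.0 tilt [ 3.141e+00 -1.000e-03] q [-0.34  0.71  0.38  1.99 -0.5   0.52 -0.09] F [-1.1  1.5  7.1] w 0.0168
t16.57 dock pos [-0.0836  0.0112] 0.0376 yaw 0.0 tilt [-3.141e+00 -1.000e-03] q [-0.33  0.72  0.38  1.97 -0.5   0.54 -0.09] F [-1.7 10.  16.4] w 0.0165
```

To row units: -0.09 m is -0.1125, -0.03 m is -0.0375.

```bash
python3 nudge.py '{"ticks": [[0.01, 0, -0.0013, 0, 0, 0, 0], [0.05, 0, -0.0013, 0, 0, 0, 0], [0.05, 0, -0.0013, 0, 0, 0, 0], [0.05, 0, -0.0013, -0.0375, 0, 0, 0], [0.05, 0, -0.0013, -0.1125, 0, 0, 0]]}' 30;python3 nudge.py '{"ticks": [[0.05, -0.0625, -0.0375, -0.05, 0, 0, 0], [0.05, -0.075, -0.075, -0.075, 0, 0, 0], [0.05, -0.075, -0.075, -0.075, 0, 0, 0]]}'>/dev/null;python3 - <<'E'
from h import *
import cv2
a=bot.grab_frame('wrist');c=bot.calibration('wrist');b=bot.grab_frame('scene')[160:280,240:350];cv2.imwrite('pics/w6.png',np.hstack([a[:,170:],cv2.resize(b,(330,400))]))
d=np.array([.589,.0436,1.087])
print(proj(c,tf(d,[[-.07,.05,.026],[-.07,-.05,.026],[-.083,.012,.062],[-.083,-.005,.022]]))-[170,0])
E
python3 dk.py
```

```text
clock: 17.2
position: [0.5384, -0.0251, 0.1263]
tool_rot: [-3.139, 0.002, 1.087]
force: [0.2, 1.0, 0.6]
grip_width: 0.05
finger_force: 0.0
[[170.4522761   95.2807086 ]
 [286.98547938  95.23885548]
 [223.25240103 111.60538211]
 [232.36118663 110.81486612]]
t17.68 dock pos [-0.1432  0.0716] 0.1869 yaw 0.001 tilt [ 3.141e+00 -1.000e-03] q [-0.48  0.38  0.59  2.08 -0.3   0.76 -0.19] F [ 0.2 -0.8 -0. ] w 0.0503
```

View pics/w6.png

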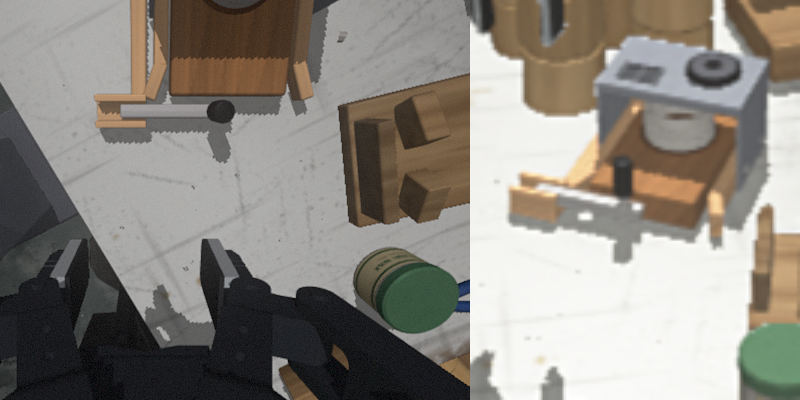

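The knob at (222,111) and the board's rear edge at row 95 match the predicted shut and home pixels to within a pixel or so. The rims are stacked and the gripper is clear.

```bash
python3 -c "
from workcell import bot
print(bot.job_done())"
```

```text
the job is handed in; nothing more can be done
None
```

I drew the bolt back, pushed the board fully home against the back stop with the three rims still stacked on their spot, slid the bolt shut behind it, and handed the job in at about 18 s with the gripper clear; the glue bottle, wax tin and wood block were not touched.

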